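# Set up a faceplate on a turning blank

## Robot

A 7-joint arm with a two-finger parallel gripper is mounted at the origin on the work surface. World frame = base frame: x ahead of the robot, y to its left, z up, the work surface at z = 0. Lengths are in m, angles in rad, forces in N, time in s.
With the tool pointing down it reaches from about 0.425 to 0.975 m from the base axis. Payload 16.7 kg.
Tool frame: the origin (TCP) lies where the fingers leave the gripper's body, on its centre line; the fingertips stand 73 mm ahead of it and the grasp point (between the pads) lies 54 mm ahead of it; z points along the fingers, y is the line along which they close (so a half turn about z gives the same grasp; the last joint's range is limited). The gripper opens to 85 mm and grips with 20 to 120 N. Pads are 22 mm wide; open, the fingers measure 114 mm over their backs; the gripper's body (76 mm by 85 mm) begins 54 mm behind the grasp point. The pads swing forward as they close: fully open they stand 13 mm farther back than shut.
Start: joints at [1.056, 0.426, 0.074, 1.606, -0.034, 1.111, -0.067], TCP at [0.241, -0.631, 0.304] pointing down, gripper open.
Joint ranges: [-2.85, 2.85], [-0.5, 2.14], [-1.23, 1.37], [0.21, 2.46], [-1.02, 4.16], [0.16, 2.05], [-2.73, 2.73]. Speed limits (rad/s): [1.89, 1.89, 2.39, 2.39, 3.01, 3.01, 3.01].

## Interface

Orientations are given as a unit quaternion [x, y, z, w].
In Python, from workcell import robot gives the robot as it stands.
- The arm moves only by the shell command python3 -m jog 'ROWS' [FORCE]. ROWS is JSON, a list that holds one entry, the list of rows, each a list of 5 numbers: the opening, from -1 (shut) to 1 (fully open), then the shift along the tool's x, y, z in units of 25 mm (1.0 is 25 mm), then the turn about the tool's z in units of 6 degrees (1.0 is 6 degrees). In form: [[[jaw, dx, dy, dz, turn], ...]]. A call has 1 to 8 rows; each row shifts and turns the commanded pose from where the row before left it, along the tool's axes as they then stand; what a row does not reach is not made up. A row lasts 1/12 s, in which the tool goes at most 41.7 mm and 7.16 degrees, less where a joint would pass 70% of its speed; a pose out of reach is approached as far as the arm can. A call is refused whole if a number of a shift passes 1 or a number of a turn 1, either way. A call with a gripper value outside its range is refused whole. The fingers move at their own pace and stop on an object; FORCE is the grip in N (left out, the last holds). Time passes only in rows, so rows that do not move let the fingers close. It gives the time, the measured TCP pose, the force, the opening and the grip force at its end, in the units of the state.
- robot.read_state(): the state, without advancing time (a new reading comes with each control period).
- robot.camera(name): name is "side" or "top"; returns the picture (480x640x3 uint8, red, green, blue); there is no depth.
- robot.camera_info(name): a dict with "fovy" (degrees; the focal length in pixels is half the picture's height over the tangent of half this angle, whatever the lens; pixels are square), "cx", "cy" (the principal point, pixels), "D" ([k1, k2, p1, p2, k3] as OpenCV has them; the pictures are not rectified), "extrinsics" (4x4, takes a point from world to camera coordinates). Camera axes: x right, y up, looking along -z (the intrinsics and any distortion apply to the point x, -y, -z); pixel columns grow to the right and rows downward; lengths in m; the calibration is good to about 2 mm. A picture is of the moment at which its call begins. camera_info takes no time and is no camera call.
- robot.close_job(): hands the job in; it is judged then, once.
The state is a dict: "clock": time; "q": joint angles; "qvel": joint speeds; "effort": joint torques, N m; "tcp_pos": TCP position; "tool_rot": TCP orientation; "wrist_force": force on the tool from outside, world axes, zero at the start; "moment": the same for the moment, N m; "width": finger opening in m; "grasp_force": force on a finger pad.
Only numpy, scipy, OpenCV 4.12 (cv2) and the standard library are available. Lean on these libraries where they do the work, as an engineer would, in place of code of your own. Each camera call takes 0.05 s, during which the arm holds its last target. There are 200 camera calls.

## Task

Lift the drilling template straight up off the fixture's two dowels, keeping it level, and lay it on the black rubber pad, centred and lengthwise along it. Then stand the tall, slim wooden blank on the fixture midway between the two dowels, and after that set the steel faceplate flange down on top of it, centred. Last, stand the tin of screws on the table just left of the fixture as the robot sees it, in line with the two dowels and leaving a gap of about 30 mm to the fixture; leave the low, wide blank and the sanding block where they are.

Things in the scene. Friction and masses are not known exactly. Their poses are not given: they have to be found in the camera images.
- fixture: Aluminium base block fixed to the table, 100 (x) x 180 (y) x 18 mm high, with two upright 10 mm steel dowels at y = +-65 mm, standing 24 mm above its top. Origin: centre of its underside, on the table. z up; y along the line of dowels, pointing to the robot's left (block turned at most about 0.2 rad from world axes). Its left end is at y = +90 mm.
- template: Loose plywood drilling template, 66 (x) x 156 (y) x 10 mm, 0.22 kg, with 4 brass bushes. At the start it lies on the fixture, axes alike, its two 11.5 mm holes (y = +-65 mm) over the dowels. Dark bar handle mid-top, 18 (x) x 70 (y) mm, from 10 to 42 mm above the underside: grip it across x. Origin: centre of underside; z up.
- pad: Thin black rubber mat-like pad fixed to the table, 90 (x) x 180 (y) x 6 mm. Origin: centre of its underside, on the table; y along its length.
- tall_blank: The tall, slim round wooden blank: upright plain cylinder, 58 mm diameter, 56 mm high, 0.08 to 0.16 kg, loose on the table. Origin: centre of its underside; z up the cylinder.
- wide_blank: The low, wide round wooden blank, not needed: 76 mm diameter, 24 mm high, loose on the table. Origin: centre of its underside; z up.
- faceplate: Steel lathe faceplate, loose, lying flange down: round flange 70 mm diameter and 8 mm thick, with a round hub of 36 mm diameter on top of it from 8 to 40 mm above the underside (grip the hub); 0.28 to 0.42 kg. Origin: centre of the flange's underside; z up the hub.
- screw_tin: Round open metal tin holding brass screws, loose, standing on the table: 54 mm outer diameter, 45 mm high, 3 mm wall, 0.1 to 0.2 kg. Origin: centre of its underside; z up.
- sanding_block: Cork sanding block, not needed, loose: 45 (x) x 70 (y) x 27 mm high. Origin: centre of its underside.
There are look-alikes about, which are no part of the job. Leave any red look-alike of the screw_tin alone. Leave any purple look-alike of the template alone.

How it is judged:
By the outcome, as a careful person would: the job done as asked, in the order asked, and still so for the second after the job is handed in, with the robot touching nothing.
It also fails if it takes over 128 s, if anything falls off the work surface, if the arm or the gripper's body presses on something with over 40 N, if the wrist force passes 120 N, or if a joint passes its speed limit or range.

## Working session

There is one attempt and no reset: what is moved stays moved. The work goes in short steps, Python scripts to look and compute and a shell command to move; the robot and the scene stay as the last step left them, time stands still between calls to the robot, and variables do not carry over. Pictures are saved under pics/ and viewed, at most 14 in all, crops included, and the job is handed in when it is done.

```bash
mkdir -p pics; ls
python3 - <<'E'
from workcell import robot
import cv2
for n in("side","top"):
    cv2.imwrite(f"pics/{n}0.png",robot.camera(n)[:,:,::-1]); i=robot.camera_info(n); print(n,i)
print(robot.read_state())
E
```

```text
pics
side {'fovy': 45.80913905384765, 'cx': 324.63890607193196, 'cy': 239.32873321218287, 'D': array([0.01142854, 0.        , 0.        , 0.        , 0.        ]), 'extrinsics': array([[ 0.99697264, -0.07741089, -0.00728819, -0.43185188],
       [ 0.05933707,  0.69691217,  0.71469752, -0.09828055],
       [-0.05024614, -0.71296633,  0.6993957 , -1.43742059],
       [ 0.        ,  0.        ,  0.        ,  1.        ]])}
top {'fovy': 47.67788594130516, 'cx': 313.1974574904467, 'cy': 237.3508032796167, 'D': array([-0.07907437,  0.        ,  0.        ,  0.        ,  0.        ]), 'extrinsics': array([[-0.01809359, -0.99982021, -0.0056718 ,  0.03912318],
       [ 0.99926761, -0.01827431,  0.03361984, -0.42085128],
       [-0.03371744, -0.00505934,  0.9994186 , -1.11083247],
       [ 0.        ,  0.        ,  0.        ,  1.        ]])}
{'clock': 0.1, 'q': array([ 1.05653587,  0.42669175,  0.07385549,  1.60653251, -0.03407372,
        1.11083456, -0.06711547]), 'qvel': array([-3.50061978e-04, -1.20449921e-03,  7.50326863e-04, -4.76307172e-04,
        2.02185916e-05,  4.60893545e-04,  4.36835680e-04]), 'effort': array([ 1.02453618e-02, -9.51529884e+01,  3.77248541e+00, -4.64402783e+01,
        1.96934352e-02,  6.50814269e-03,  1.66710051e-04]), 'tcp_pos': array([ 0.24066081, -0.63033204,  0.30327043]), 'tool_rot': array([ 9.83417984e-01,  1.81352431e-01, -1.63476401e-04, -5.81000283e-04]), 'wrist_force': array([-0.90405971,  0.06794263,  0.75055136]), 'moment': array([ 0.00480169, -0.0193845 , -0.00134318]), 'grasp_force': 0.0, 'width': 0.08543798950020319}
```

View pics/top0.png

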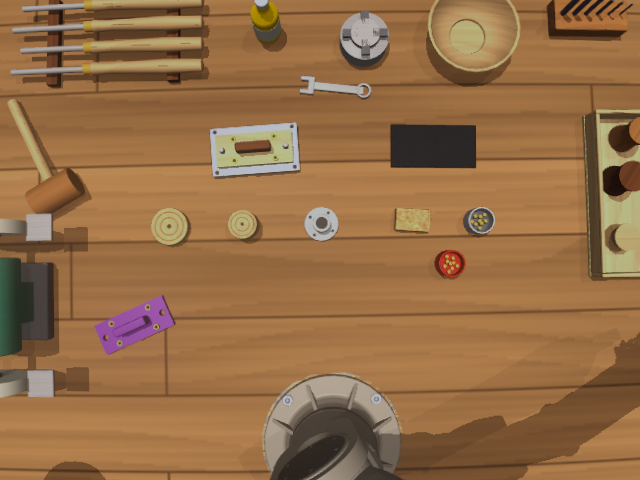

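View pics/side0.png

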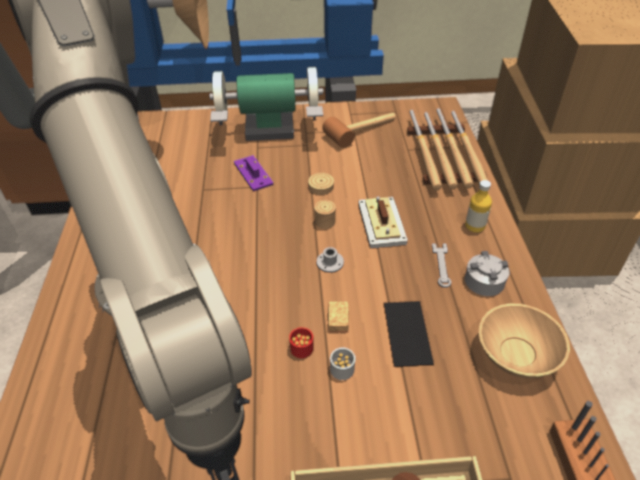

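The top view shows the fixture and template at (255,150), pad (433,146), wide blank (170,227), tall blank (243,224), faceplate (321,224), sanding block (412,220), tin (480,221). The look-alikes are the red tin (451,264) and purple template (135,325). The side view shows the same layout.

```bash
cat > h.py <<'E'
from workcell import robot
import cv2, numpy as np
def K(n):
    i=robot.camera_info(n); f=240/np.tan(np.radians(i["fovy"])/2)
    return np.array([[f,0,i["cx"]],[0,f,i["cy"]],[0,0,1]]),i["D"],i["extrinsics"]
def cast(n,uv,z):
    k,D,E=K(n); p=cv2.undistortPoints(np.array(uv,float).reshape(-1,1,2),k,D).reshape(-1,2)
    R=E[:3,:3]; c=-R.T@E[:3,3]; d=np.c_[p[:,0],-p[:,1],-np.ones(len(p))]@R
    return c+d*((z-c[2])/d[:,2])[:,None]
def proj(n,P):
    k,D,E=K(n); q=np.atleast_2d(P)@E[:3,:3].T+E[:3,3]
    return cv2.projectPoints(q*[1,-1,-1],np.zeros(3),np.zeros(3),k,D)[0].reshape(-1,2)
def blob(mask,win):
    m=np.zeros_like(mask); x0,y0,x1,y1=win; m[y0:y1,x0:x1]=mask[y0:y1,x0:x1]
    m=cv2.morphologyEx(m,cv2.MORPH_OPEN,np.ones((2,2),np.uint8))
    return max(cv2.findContours(m,cv2.RETR_EXTERNAL,cv2.CHAIN_APPROX_NONE)[0],key=cv2.contourArea)
def rect(n,c,z):
    w=cast(n,cv2.convexHull(c).reshape(-1,2),z)[:,:2]
    (x,y),s,a=cv2.minAreaRect((w*1000).astype(np.float32))
    # long-axis angle from world y
    b=cv2.boxPoints(((x,y),s,a)); e=[b[1]-b[0],b[2]-b[1]]; e=max(e,key=np.linalg.norm)
    if e[1]<0:e=-e
    return np.round([x,y],1),np.round(sorted(s),1),round(float(np.arctan2(-e[0],e[1])),4)
E
python3 - <<'E'
from h import *
im=cv2.imread("pics/top0.png"); hsv=cv2.cvtColor(im,cv2.COLOR_BGR2HSV); H,S,V=cv2.split(hsv)
for n,(u,v) in dict(wood=(300,190),wide=(160,220),tall=(235,220),fix=(215,155),templ=(270,155),pad=(430,140),flange=(312,222),hub=(321,224),tin=(467,221),cork=(405,215),handle=(250,147)).items(): print(n,hsv[v,u])
np.save("hsv.npy",hsv)
big=cv2.resize(im[95:255,140:340],None,fx=4,fy=3.75*4/3.75,interpolation=cv2.INTER_CUBIC)
cv2.imwrite("pics/crop0.png",big[:600])
E
```

```text
wood [ 15 141 177]
wide [ 27  87 182]
tall [ 28  86 181]
fix [111  18 196]
templ [ 30  73 182]
pad [ 0 24 43]
flange [ 20   8 182]
hub [13 54 90]
tin [10 40 76]
cork [ 22 115 184]
handle [ 11 155 123]
```

View pics/crop0.png

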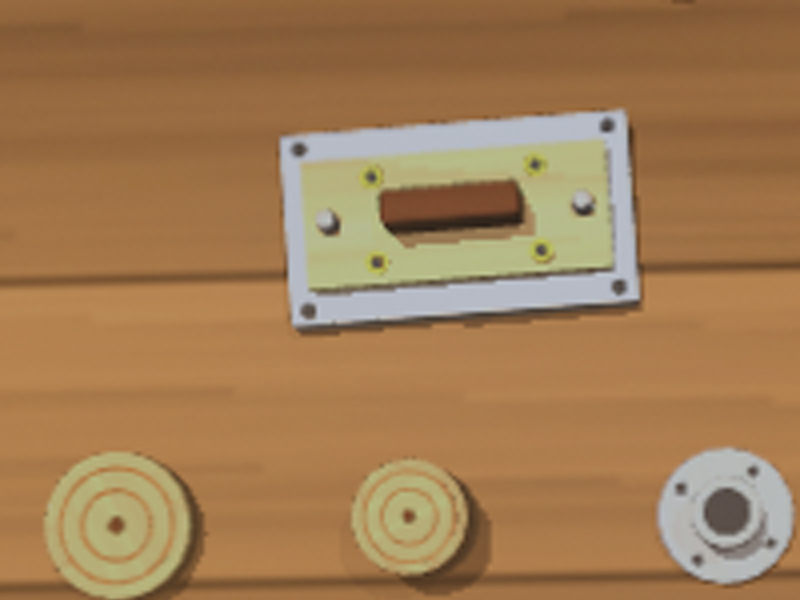

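The crop shows the fixture with clear edges, the template with both dowel tips through its holes at crop (327,220) and (583,202), clear top discs on the blanks, and the flange and hub.

```bash
cat >> h.py <<'E'
def circ(n,c,z):
    w=cast(n,cv2.convexHull(c).reshape(-1,2),z)[:,:2]*1000
    e=cv2.fitEllipse(w.astype(np.float32)); return np.round(e[0],1),np.round(e[1],1)
E
python3 - <<'E'
from h import *
hsv=np.load("hsv.npy").astype(int); H,S,V=hsv[...,0],hsv[...,1],hsv[...,2]
M=lambda b:(b*255).astype(np.uint8)
grey=M((S<45)&(V>110)); yel=M((H>=23)&(H<36)&(S>45)&(V>120)); dark=M(V<60)
notw=M((S<110))
print("fix",rect("top",blob(M((S<45)|((H>=23)&(S<110))),(200,110,310,188)),.018))
print("templ",rect("top",blob(yel,(205,120,300,185)),.028))
print("handle",rect("top",blob(M((H<=14)&(S>135)&(V<135)),(228,130,275,160)),.06))
print("pad",rect("top",blob(dark,(380,115,490,175)),.006))
print("tall",circ("top",blob(yel,(222,204,262,244)),.056))
print("wide",circ("top",blob(yel,(145,200,195,250)),.024))
print("flange",circ("top",blob(M(S<60),(298,202,345,246)),.008))
print("tin",circ("top",blob(M(S<75),(462,202,500,240)),.045))
print("cork",rect("top",blob(M((H>=19)&(H<30)&(V>150)),(385,200,440,238)),.027))
print("marks", cast("top",[[140+408/4,95+516/4]],.056), "hub",cast("top",[[140+727/4,95+512/4]],.040))
print("dowels",cast("top",[[140+327/4,95+220/4],[140+583/4,95+202/4]],.042))
E
```

```text
fix (array([602.8, 147.3]), array([100.3, 179.6]), 0.0574)
templ (array([602.6, 147. ]), array([ 65.5, 155.7]), 0.057)
handle (array([602.3, 147.2]), array([15.8, 68.1]), 0.0555)
pad (array([ 605.5, -224. ]), array([ 88.8, 176.6]), -0.0269)
tall (array([447.5, 169.8]), array([40.7, 41.6]))
wide (array([447.8, 324.5]), array([53.3, 54.1]))
flange (array([447.7,  13. ]), array([68.7, 69.8]))
tin (array([ 446.2, -303.3]), array([54.2, 65.1]))
cork (array([ 451.6, -173.1]), array([43.2, 67.8]), -0.0758)
marks [[0.4487866  0.17128523 0.056     ]] hub [[0.44878228 0.01367624 0.04      ]]
dowels [[0.59984257 0.21241027 0.042     ]
 [0.60613793 0.08313657 0.042     ]]
```

```bash
cat >> h.py <<'E'
from scipy.spatial.transform import Rotation as Ro
def go(x,y,z,phi):
    "units to the target: turn first, then shifts in the turned tool axes (phi deg: heading of tool x)"
    s=robot.read_state(); R=Ro.from_quat(s["tool_rot"]).as_matrix(); p=s["tcp_pos"]
    a=np.degrees(np.arctan2(R[1,0],R[0,0])); t=(a-phi+180)%360-180
    f=np.radians(phi); d=np.array([x,y,z])-p
    u=np.array([np.cos(f)*d[0]+np.sin(f)*d[1],np.sin(f)*d[0]-np.cos(f)*d[1],-d[2]])/.025
    print("t",round(s["clock"],2),"tcp",(p*1000).round(1),"phi",a.round(2),"tilt",np.degrees(np.arccos(-R[2,2])).round(2),"w",round(s["width"]*1000,1),"gf",round(s["grasp_force"],1),"F",s["wrist_force"].round(1))
    print("turn",round(t/6,2),"shift",u.round(2))
E
python3 - <<'E'
from h import *
hsv=np.load("hsv.npy").astype(int); H,S,V=hsv[...,0],hsv[...,1],hsv[...,2]
M=lambda b:(b*255).astype(np.uint8)
m=cv2.morphologyEx(M((H>=20)&(H<40)&(V>130)),cv2.MORPH_CLOSE,np.ones((5,5)))
print("tall",circ("top",blob(m,(222,204,262,244)),.056)); print("wide",circ("top",blob(m,(145,200,195,250)),.024))
t=M((S<75)&(V>95))
for th in (60,45,30): print("tin",circ("top",blob(M((S<th)),(462,202,500,240)),.045))
# side view
s=cv2.imread("pics/side0.png"); hs=cv2.cvtColor(s,cv2.COLOR_BGR2HSV).astype(int)
for n,P in dict(tall=(.4488,.1713,.056),fix=(.6028,.1473,.06),hub=(.4485,.0135,.04),tin=(.446,-.303,.045),pad=(.6055,-.224,.006)).items(): print(n,proj("side",P).round(1))
cv2.imwrite("pics/crop1.png",np.hstack([cv2.resize(s[330:390,320:380],None,fx=6,fy=6,interpolation=3),cv2.resize(cv2.imread("pics/top0.png")[192:252,450:510],None,fx=6,fy=6,interpolation=3)]))
go(.6028,.1473,.303,93.3)
E
```

```text
tall (array([447.4, 169.9]), array([55. , 55.2]))
wide (array([447.8, 323.9]), array([74.5, 75. ]))
tin (array([ 446.3, -303.1]), array([53.8, 64.1]))
tin (array([ 447. , -303.6]), array([52.7, 62.6]))
tin (array([ 447.3, -306.6]), array([53. , 53.6]))
tall [[325.3 207. ]]
fix [[383.  208.5]]
hub [[330.1 252.6]]
tin [[341.5 356.9]]
pad [[407.1 332.7]]
t 0.1 tcp [ 240.7 -630.3  303.3] phi 20.9 tilt 0.07 w 85.4 gf 0.0 F [-0.9  0.1  0.8]
turn -12.07 shift [3.022e+01 1.625e+01 1.000e-02]
```

View pics/crop1.png

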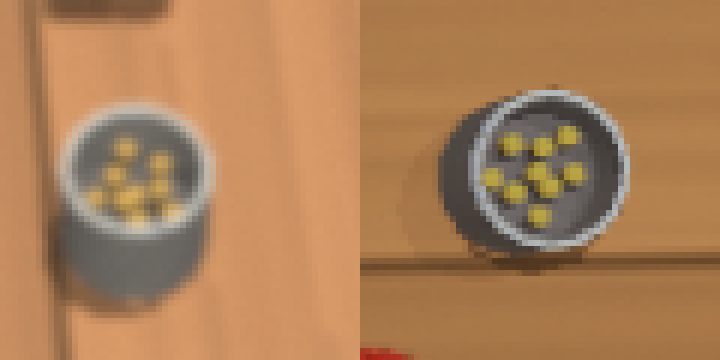

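```bash
python3 -m jog '[[[1,0,0,0,-1],[1,0,0,0,-1],[1,0,0,0,-1],[1,0,0,0,-1],[1,0,0,0,-1],[1,0,0,0,-1]]]' >/dev/null; python3 -m jog '[[[1,0,0,0,-1],[1,0,0,0,-1],[1,0,0,0,-1],[1,0,0,0,-1],[1,0,0,0,-1],[1,0,0,0,-1],[1,0,0,0,0],[1,0,0,0,0]]]'; python3 -c "
from h import *
go(.6028,.1473,.303,93.3)"
```

```text
clock: 1.27
tcp_pos: [0.2405, -0.6305, 0.3036]
tool_rot: [0.69, 0.724, 0.0, -0.0]
wrist_force: [0.2, 0.3, -0.3]
width: 0.0852
grasp_force: 0.0
t 1.27 tcp [ 240.5 -630.5  303.6] phi 92.69 tilt 0.04 w 85.2 gf 0.0 F [ 0.2  0.3 -0.3]
turn -0.1 shift [3.023e+01 1.626e+01 2.000e-02]
```

The tin's rim centre is at side pixel (343,358) and top pixel (541/6+360 offset). That agrees with a tin at about (447,-306) mm.

```bash
for i in 1 2 3; do :; done
python3 -m jog '[[[1,1,0.54,0,-0.1],[1,1,0.54,0,0],[1,1,0.54,0,0],[1,1,0.54,0,0],[1,1,0.54,0,0],[1,1,0.54,0,0],[1,1,0.54,0,0],[1,1,0.54,0,0]]]' >/dev/null
python3 -m jog '[[[1,1,0.54,0,0],[1,1,0.54,0,0],[1,1,0.54,0,0],[1,1,0.54,0,0],[1,1,0.54,0,0],[1,1,0.54,0,0],[1,1,0.54,0,0],[1,1,0.54,0,0]]]' >/dev/null
python3 -m jog '[[[1,1,0.54,0,0],[1,1,0.54,0,0],[1,1,0.54,0,0],[1,1,0.54,0,0],[1,1,0.54,0,0],[1,1,0.54,0,0],[1,1,0.54,0,0],[1,1,0.54,0,0]]]' >/dev/null
python3 -m jog '[[[1,1,0.54,0,0],[1,1,0.54,0,0],[1,1,0.54,0,0],[1,1,0.54,0,0],[1,1,0.54,0,0],[1,1,0.54,0,0],[1,0,0,0,0],[1,0,0,0,0]]]' >/dev/null
python3 - <<'E'
from h import *
go(.6028,.1473,.303,93.3); cv2.imwrite("pics/s1.png",robot.camera("side")[:,:,::-1])
E
python3 -m jog '[[[-1,0,0,0,0],[-1,0,0,0,0],[-1,0,0,0,0],[-1,0,0,0,0],[-1,0,0,0,0],[-1,0,0,0,0],[-1,0,0,0,0],[-1,0,0,0,0]]]'
python3 - <<'E'
from h import *
b=robot.camera("side")[:,:,::-1]; a=cv2.imread("pics/s1.png")
p=proj("side",[[.603,.147,.303],[.603,.147,.249],[.603,.147,.230],[.603,.147,.217]]); print(p.round(1))
u,v=p[1].astype(int); x0=max(u-50,0);y0=max(v-70,0)
c=[cv2.resize(i[y0:y0+130,x0:x0+100],None,fx=4,fy=4,interpolation=3) for i in(a,b)]
print(x0,y0); cv2.imwrite("pics/grip.png",np.hstack(c))
E
```

```text
t 3.93 tcp [599.5 144.5 303.5] phi 93.45 tilt 0.07 w 85.5 gf 0.0 F [-0.9  0.2  0.6]
turn 0.02 shift [0.11 0.14 0.02]
clock: 4.65
tcp_pos: [0.5995, 0.1426, 0.304]
tool_rot: [0.685, 0.728, 0.0, -0.0]
wrist_force: [0.6, 0.3, 0.2]
width: -0.0001
grasp_force: 0.0
[[389.7 132.2]
 [388.1 150.8]
 [387.5 157.1]
 [387.2 161.3]]
338 80
```

View pics/grip.png

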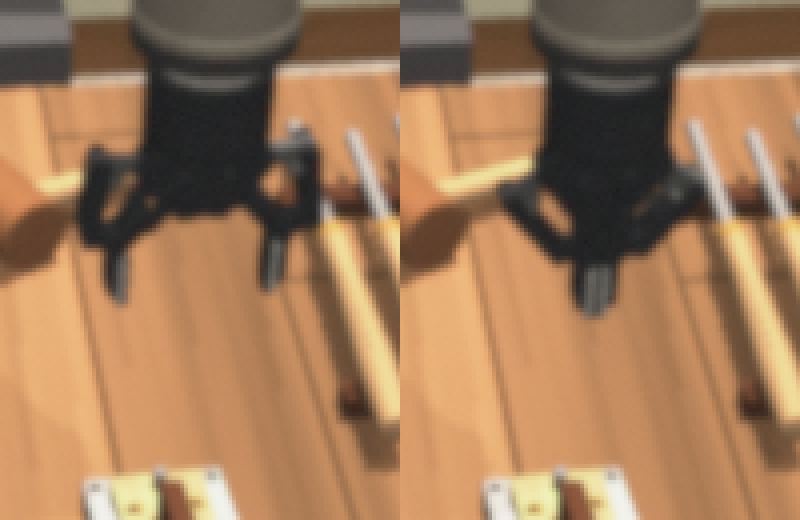

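The left half shows the open tips at about row 154 and the right half the shut tips at about row 159. So the 73 mm tip length holds when shut, and the open tips stand about 13 mm farther back.

```bash
python3 -m jog '[[[1,0,0,0,0],[1,0,0,0,0],[1,0,0,0,0],[1,0,0,0,0],[1,0,0,0,0],[1,0,0,0,0],[1,0,0,0,0],[1,0,0,0,0]]]'
python3 - <<'E'
from h import *
for i in range(4): go(.6028,.1473,.102,93.3); robot.camera("top")
E
```

```text
clock: 5.37
tcp_pos: [0.5995, 0.1426, 0.3039]
tool_rot: [0.685, 0.728, 0.0, -0.0]
wrist_force: [0.1, 0.6, 0.3]
width: 0.0852
grasp_force: 0.0
t 5.37 tcp [599.5 142.6 303.9] phi 93.5 tilt 0.0 w 85.2 gf 0.0 F [0.1 0.6 0.3]
turn 0.03 shift [0.18 0.14 8.08]
t 5.42 tcp [599.5 142.6 304. ] phi 93.49 tilt 0.0 w 85.4 gf 0.0 F [ 0.4 -0.1 -0.9]
turn 0.03 shift [0.18 0.14 8.08]
t 5.47 tcp [599.5 142.6 303.9] phi 93.5 tilt 0.0 w 85.4 gf 0.0 F [-0.5 -0.2  0.1]
turn 0.03 shift [0.18 0.14 8.08]
t 5.52 tcp [599.5 142.6 303.9] phi 93.49 tilt 0.0 w 85.4 gf 0.0 F [-0.2  0.2  0.4]
turn 0.03 shift [0.18 0.14 8.08]
```

```bash
python3 -m jog '[[[1,0.18,0.14,1,0.03],[1,0,0,1,0],[1,0,0,1,0],[1,0,0,1,0],[1,0,0,1,0],[1,0,0,1,0],[1,0,0,0.5,0],[1,0,0,0.5,0]]]'
python3 -m jog '[[[1,0,0,0.5,0],[1,0,0,0.3,0],[1,0,0,0.28,0],[1,0,0,0,0],[1,0,0,0,0],[1,0,0,0,0]]]'
python3 -c "
from h import *
go(.6028,.1473,.102,93.3)"
```

```text
clock: 6.23
tcp_pos: [0.6026, 0.1473, 0.1279]
tool_rot: [0.686, 0.727, -0.0, -0.0]
wrist_force: [0.6, -0.4, 0.4]
width: 0.0853
grasp_force: 0.0
clock: 6.73
tcp_pos: [0.6032, 0.1475, 0.1027]
tool_rot: [0.686, 0.727, 0.0, 0.0]
wrist_force: [-0.2, -0.5, 0.3]
width: 0.0857
grasp_force: 0.0
t 6.73 tcp [603.2 147.5 102.7] phi 93.32 tilt 0.06 w 85.7 gf 0.0 F [-0.2 -0.5  0.3]
turn 0.0 shift [-0.01 -0.01  0.03]
```

```bash
python3 -m jog '[[[-1,0,0,0,0],[-1,0,0,0,0],[-1,0,0,0,0],[-1,0,0,0,0],[-1,0,0,0,0],[-1,0,0,0,0],[-1,0,0,0,0],[-1,0,0,0,0]]]' 60
python3 -c "
from h import *
go(.6028,.1473,.102,93.3)"
```

```text
clock: 7.4
tcp_pos: [0.604, 0.1474, 0.1026]
tool_rot: [0.687, 0.727, 0.001, 0.001]
wrist_force: [6.2, -0.3, 2.5]
width: 0.0171
grasp_force: 62.1
t 7.4 tcp [604.  147.4 102.6] phi 93.29 tilt 0.16 w 17.1 gf 62.1 F [ 6.2 -0.3  2.5]
turn -0.0 shift [-0.   -0.05  0.02]
```

```bash
python3 -m jog '[[[-1,0,0.05,0,0],[-1,0,0,0,0],[-1,0,0,-0.2,0],[-1,0,0,-0.2,0],[-1,0,0,-0.3,0],[-1,0,0,-0.3,0],[-1,0,0,-0.4,0],[-1,0,0,-0.4,0]]]'
python3 -m jog '[[[-1,0,0,-0.6,0],[-1,0,0,-0.8,0],[-1,0,0,-0.8,0],[-1,0,0,-0.8,0],[-1,0,0,-0.8,0],[-1,0,0,0,0],[-1,0,0,0,0]]]'
python3 - <<'E'
from h import *
a=robot.camera("side")[:,:,::-1]; cv2.imwrite("pics/l1.png",cv2.resize(a[80:280,290:490],None,fx=3,fy=3))
go(.6055,-.224,.2,88.5)
E
```

```text
clock: 8.07
tcp_pos: [0.6035, 0.1474, 0.1476]
tool_rot: [0.686, 0.727, -0.0, -0.0]
wrist_force: [-0.5, -0.4, -1.7]
width: 0.017
grasp_force: 61.6
clock: 8.65
tcp_pos: [0.6043, 0.1475, 0.2438]
tool_rot: [0.686, 0.727, 0.001, 0.001]
wrist_force: [0.0, -0.2, -2.2]
width: 0.0172
grasp_force: 61.8
t 8.7 tcp [603.8 147.3 242.5] phi 93.31 tilt 0.03 w 17.0 gf 61.8 F [ 0.  -0.8 -2.7]
turn 0.8 shift [-14.84   0.46   1.7 ]
```

View pics/l1.png

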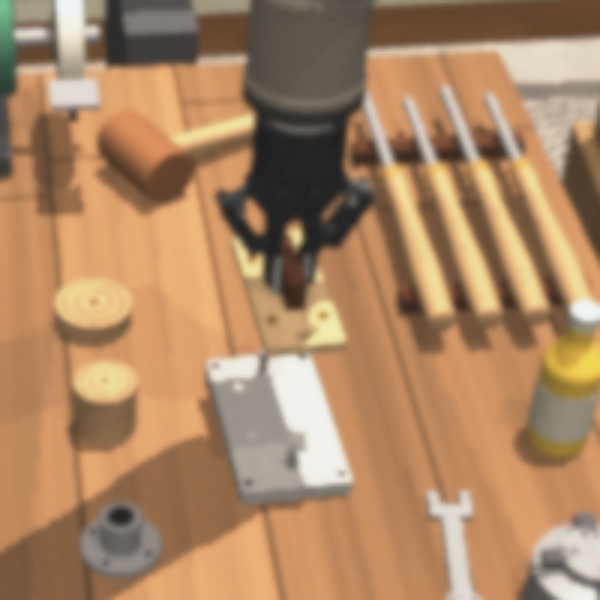

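The template hangs level and clear of both dowels, with the fixture left bare at crop pixel (280,425). Next I carry it to the pad.

```bash
python3 -m jog '[[[-1,0,0,0,0.4],[-1,0,0,0,0.4],[-1,-0.4,0,0,0],[-1,-0.8,0,0,0],[-1,-1,0,0,0],[-1,-1,0,0,0],[-1,-1,0,0,0],[-1,-1,0,0,0]]]' >/dev/null
python3 -m jog '[[[-1,-1,0.1,0,0],[-1,-1,0.1,0,0],[-1,-1,0.1,0,0],[-1,-1,0.1,0,0],[-1,-1,0.1,0,0],[-1,-1,0,0,0],[-1,-1,0,0,0],[-1,-1,0,0,0]]]' >/dev/null
python3 -m jog '[[[-1,-0.8,0,0,0],[-1,-0.5,0,0,0],[-1,-0.3,0,0,0],[-1,0,0,0,0],[-1,0,0,0,0],[-1,0,0,0,0]]]'
python3 -c "
from h import *
go(.606,-.224,.0915,88.5)"
```

```text
clock: 10.53
tcp_pos: [0.6071, -0.2212, 0.2419]
tool_rot: [0.716, 0.699, 0.0, -0.0]
wrist_force: [0.2, 0.1, -1.4]
width: 0.0172
grasp_force: 61.7
t 10.53 tcp [ 607.1 -221.2  241.9] phi 88.63 tilt 0.04 w 17.2 gf 61.7 F [ 0.2  0.1 -1.4]
turn 0.02 shift [-0.11 -0.04  6.02]
```

```bash
python3 -m jog '[[[-1,-0.11,-0.04,0.5,0.02],[-1,0,0,0.8,0],[-1,0,0,0.8,0],[-1,0,0,0.8,0],[-1,0,0,0.8,0],[-1,0,0,0.8,0],[-1,0,0,0.5,0],[-1,0,0,0.3,0]]]' >/dev/null
python3 -m jog '[[[-1,0,0,0.2,0],[-1,0,0,0.15,0],[-1,0,0,0.12,0],[-1,0,0,0.1,0],[-1,0,0,0.1,0],[-1,0,0,0.04,0],[-1,0,0,0,0],[-1,0,0,0,0]]]'
python3 -c "
from h import *
go(.606,-.224,.0905,88.5)"
```

```text
clock: 11.87
tcp_pos: [0.6059, -0.2255, 0.0919]
tool_rot: [0.717, 0.697, 0.0, 0.0]
wrist_force: [0.5, 0.1, -2.7]
width: 0.0171
grasp_force: 61.6
t 11.87 tcp [ 605.9 -225.5   91.9] phi 88.4 tilt 0.01 w 17.1 gf 61.6 F [ 0.5  0.1 -2.7]
turn -0.02 shift [0.06 0.   0.06]
```

```bash
python3 -m jog '[[[-1,0.06,0,0.02,0],[-1,0,0,0.02,0],[-1,0,0,0.02,0],[-1,0,0,0,0],[-1,0,0,0,0]]]'
python3 -m jog '[[[1,0,0,0,0],[1,0,0,0,0],[1,0,0,0,0],[1,0,0,0,0],[1,0,0,0,0],[1,0,0,0,0],[1,0,0,0,0]]]' >/dev/null
python3 -m jog '[[[1,0,0,-0.5,0],[1,0,0,-1,0],[1,0,0,-1,0],[1,0,0,-1,0],[1,0,0,-1,0],[1,0,0,-1,0],[1,0,0,0,0]]]'
python3 -c "
from h import *
go(.448,.1703,.25,90)"
```

```text
clock: 12.28
tcp_pos: [0.6061, -0.2238, 0.0905]
tool_rot: [0.717, 0.697, 0.0, 0.0]
wrist_force: [-1.9, 1.5, 3.7]
width: 0.0171
grasp_force: 62.4
clock: 13.45
tcp_pos: [0.6077, -0.2242, 0.2338]
tool_rot: [0.717, 0.697, 0.002, 0.003]
wrist_force: [0.6, 0.4, -1.1]
width: 0.0854
grasp_force: 0.0
t 13.45 tcp [ 607.7 -224.2  233.8] phi 88.4 tilt 0.4 w 85.4 gf 0.0 F [ 0.6  0.4 -1.1]
turn -0.27 shift [15.78 -6.39 -0.65]
```

```bash
python3 -m jog '[[[1,0.5,-0.2,0,-0.27],[1,1,-0.4,0,0],[1,1,-0.4,0,0],[1,1,-0.4,0,0],[1,1,-0.4,0,0],[1,1,-0.4,0,0],[1,1,-0.4,0,0],[1,1,-0.4,0,0]]]' >/dev/null
python3 -m jog '[[[1,1,-0.4,0,0],[1,1,-0.4,0,0],[1,1,-0.4,0,0],[1,1,-0.4,0,0],[1,1,-0.4,0,0],[1,1,-0.4,0,0],[1,1,-0.4,0,0],[1,1,-0.4,0,0]]]' >/dev/null
python3 -m jog '[[[1,0.3,-0.19,0,0],[1,0,0,0,0],[1,0,0,0,0],[1,0,0,0,0]]]' >/dev/null
python3 - <<'E'
from h import *
a=robot.camera("top")[:,:,::-1]; cv2.imwrite("pics/t2.png",a)
H,S,V=[x.astype(int) for x in cv2.split(cv2.cvtColor(a,cv2.COLOR_BGR2HSV))]
M=lambda b:(b*255).astype(np.uint8)
print("templ",rect("top",blob(M((H>=23)&(H<36)&(S>45)&(V>120)),(380,110,490,180)),.016))
print("pad",rect("top",blob(M(((H>=23)&(H<36)&(S>45)&(V>120))|(V<60)),(380,115,490,175)),.006))
go(.448,.1705,.08,90)
E
```

```text
templ (array([ 603.7, -224.6]), array([ 66.9, 155.9]), -0.0276)
pad (array([ 605.6, -224. ]), array([ 88.5, 176.6]), -0.0269)
t 15.17 tcp [446.6 170.  227.6] phi 89.95 tilt 0.02 w 85.3 gf 0.0 F [-0.8 -0.1  0.6]
turn -0.01 shift [0.02 0.05 5.9 ]
```

View pics/t2.png

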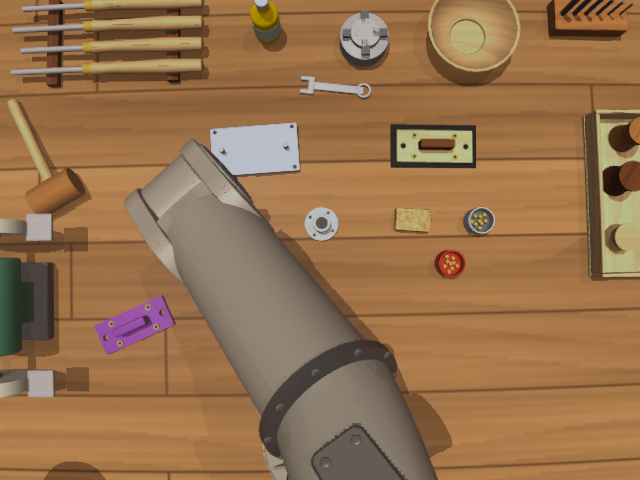

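The template lies on the pad at pixel (434,146), lengthwise and centred to about 2 mm. The arm now stands over the tall blank.

```bash
python3 -m jog '[[[1,0.02,0.05,0.5,0],[1,0,0,1,0],[1,0,0,1,0],[1,0,0,1,0],[1,0,0,0.8,0],[1,0,0,0.6,0],[1,0,0,0.5,0],[1,0,0,0.3,0]]]' >/dev/null
python3 -m jog '[[[1,0,0,0.2,0],[1,0,0,0,0],[1,0,0,0,0],[-1,0,0,0,0],[-1,0,0,0,0],[-1,0,0,0,0],[-1,0,0,0,0],[-1,0,0,0,0]]]' 40
python3 -c "
from h import *
go(.448,.1705,.08,90)"
```

```text
clock: 16.5
tcp_pos: [0.448, 0.1716, 0.0811]
tool_rot: [0.707, 0.707, 0.0, 0.0]
wrist_force: [-2.5, -2.4, 12.7]
width: 0.0574
grasp_force: 40.0
t 16.5 tcp [448.  171.6  81.1] phi 90.0 tilt 0.08 w 57.4 gf 40.0 F [-2.5 -2.4 12.7]
turn 0.0 shift [-0.05 -0.    0.04]
```

```bash
python3 -m jog '[[[-1,0,0,-0.2,0],[-1,0,0,-0.4,0],[-1,0,0,-0.8,0],[-1,0,0,-0.8,0],[-1,0,0,-0.8,0],[-1,0,0,-0.8,0],[-1,0,0,0,0],[-1,0,0,0,0]]]'
python3 -c "
from h import *
go(.6035,.1478,.12,90)"
```

```text
clock: 17.17
tcp_pos: [0.4481, 0.1715, 0.1767]
tool_rot: [0.707, 0.707, 0.001, 0.001]
wrist_force: [-0.4, 0.4, -1.3]
width: 0.0577
grasp_force: 43.1
t 17.17 tcp [448.1 171.5 176.7] phi 89.99 tilt 0.15 w 57.7 gf 43.1 F [-0.4  0.4 -1.3]
turn -0.0 shift [-0.95  6.21  2.27]
```

```bash
python3 -m jog '[[[-1,-0.1,0.4,0,0],[-1,-0.1,0.8,0,0],[-1,-0.15,1,0,0],[-1,-0.15,1,0,0],[-1,-0.15,1,0,0],[-1,-0.1,0.8,0,0],[-1,-0.1,0.7,0,0],[-1,-0.1,0.51,0,0]]]' >/dev/null
python3 -m jog '[[[-1,0,0,0.4,0],[-1,0,0,0.8,0],[-1,0,0,0.6,0],[-1,0,0,0.4,0],[-1,0,0,0,0],[-1,0,0,0,0],[-1,0,0,0,0]]]'
python3 -c "
from h import *
go(.6035,.1478,.0995,90)"
```

```text
clock: 18.42
tcp_pos: [0.6031, 0.1482, 0.1207]
tool_rot: [0.707, 0.707, 0.0, 0.0]
wrist_force: [0.0, -0.4, -0.8]
width: 0.0571
grasp_force: 43.0
t 18.42 tcp [603.1 148.2 120.7] phi 90.04 tilt 0.03 w 57.1 gf 43.0 F [ 0.  -0.4 -0.8]
turn 0.01 shift [-0.02  0.02  0.85]
```

```bash
python3 -m jog '[[[-1,0,0,0.3,0],[-1,0,0,0.25,0],[-1,0,0,0.1,0],[-1,0,0,0.08,0],[-1,0,0,0.04,0],[-1,0,0,0,0],[-1,0,0,0,0]]]'
python3 -c "
from h import *
go(.6035,.1478,.0995,90)"
```

```text
clock: 19.0
tcp_pos: [0.603, 0.1479, 0.1011]
tool_rot: [0.707, 0.707, 0.0, 0.0]
wrist_force: [0.4, 0.1, -0.8]
width: 0.0572
grasp_force: 43.0
t 19.0 tcp [603.  147.9 101.1] phi 90.02 tilt 0.01 w 57.2 gf 43.0 F [ 0.4  0.1 -0.8]
turn 0.0 shift [-0.    0.02  0.06]
```

Going on in small steps until contact, then release.

```bash
python3 -m jog '[[[-1,0,0,0.04,0],[-1,0,0,0.02,0],[-1,0,0,0.02,0],[-1,0,0,0,0],[-1,0,0,0,0]]]'
python3 -m jog '[[[-1,0,0,0.02,0],[-1,0,0,0.02,0],[-1,0,0,0,0]]]'
```

```text
clock: 19.42
tcp_pos: [0.603, 0.1479, 0.0992]
tool_rot: [0.707, 0.707, 0.0, 0.0]
wrist_force: [-1.8, -0.9, 5.1]
width: 0.057
grasp_force: 43.4
clock: 19.67
tcp_pos: [0.603, 0.1479, 0.0991]
tool_rot: [0.707, 0.707, -0.0, 0.0]
wrist_force: [-8.7, -3.7, 22.6]
width: 0.0571
grasp_force: 44.8
```

```bash
python3 -m jog '[[[-1,0,0,-0.04,0],[-1,0,0,0,0],[1,0,0,0,0],[1,0,0,0,0],[1,0,0,0,0],[1,0,0,0,0],[1,0,0,0,0],[1,0,0,0,0]]]'
python3 -m jog '[[[1,0,0,-0.5,0],[1,0,0,-1,0],[1,0,0,-1,0],[1,0,0,-1,0],[1,0,0,-1,0],[1,0,0,-0.5,0],[1,0,0,0,0]]]'
python3 -c "
from h import *
go(.449,.0133,.225,90)"
```

```text
clock: 20.33
tcp_pos: [0.6029, 0.1479, 0.0989]
tool_rot: [0.707, 0.707, 0.0, -0.0]
wrist_force: [-0.7, 0.2, 0.9]
width: 0.0853
grasp_force: 0.0
clock: 20.92
tcp_pos: [0.604, 0.1483, 0.2277]
tool_rot: [0.707, 0.707, 0.002, 0.001]
wrist_force: [-0.2, 0.2, -0.3]
width: 0.0851
grasp_force: 0.0
t 20.92 tcp [604.  148.3 227.7] phi 90.01 tilt 0.28 w 85.1 gf 0.0 F [-0.2  0.2 -0.3]
turn 0.0 shift [-5.4  -6.2   0.11]
```

```bash
python3 -m jog '[[[1,-0.4,-0.4,0,0],[1,-0.8,-0.9,0,0],[1,-0.8,-0.9,0,0],[1,-0.8,-0.9,0,0],[1,-0.8,-0.9,0,0],[1,-0.8,-0.9,0,0],[1,-0.6,-0.8,0,0],[1,-0.4,-0.5,0,0]]]' >/dev/null
python3 -m jog '[[[1,0,0,0,0],[1,0,0,0,0],[1,0,0,0,0]]]' >/dev/null
python3 - <<'E'
from h import *
a=robot.camera("top")[:,:,::-1]; b=robot.camera("side")[:,:,::-1]; cv2.imwrite("pics/t3.png",a)
H,S,V=[x.astype(int) for x in cv2.split(cv2.cvtColor(a,cv2.COLOR_BGR2HSV))]
M=lambda b:(b*255).astype(np.uint8)
m=cv2.morphologyEx(M((H>=20)&(H<40)&(S>45)&(V>130)),cv2.MORPH_CLOSE,np.ones((5,5)))
print("tall",circ("top",blob(m,(215,115,300,185)),.074))
print("fix",rect("top",blob(M((S<45)|((H>=23)&(S<110))),(200,110,310,188)),.018))
cv2.imwrite("pics/c3.png",np.hstack([cv2.resize(a[105:205,205:305],None,fx=4,fy=4),cv2.resize(b[150:250,320:420],None,fx=4,fy=4)]))
go(.449,.0133,.08,90)
E
```

```text
tall (array([600.9, 146.1]), array([55.1, 55.6]))
fix (array([602.1, 147.2]), array([101.3, 179.8]), 0.0533)
t 21.93 tcp [448.5  13.5 223.8] phi 90.07 tilt 0.04 w 85.1 gf 0.0 F [ 0.   0.2 -0. ]
turn 0.01 shift [-0.01  0.02  5.75]
```

View pics/c3.png

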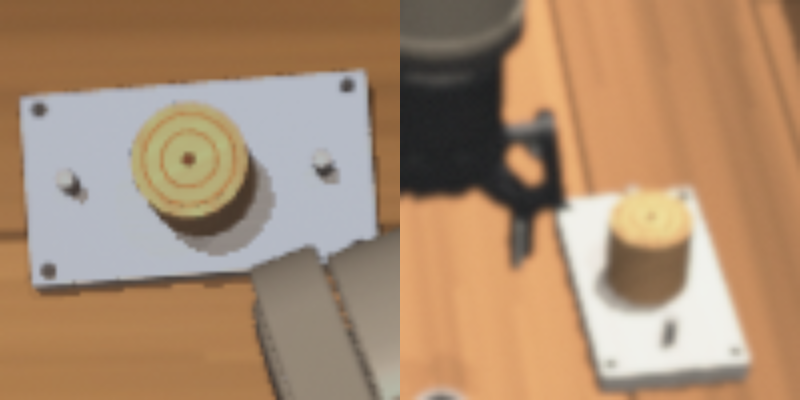

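The blank stands upright on the fixture, midway between the dowels, with its top centre at about crop pixel (189,158). Now the faceplate.

```bash
python3 -m jog '[[[1,0,0.02,0.5,0],[1,0,0,1,0],[1,0,0,1,0],[1,0,0,1,0],[1,0,0,0.8,0],[1,0,0,0.6,0],[1,0,0,0.4,0],[1,0,0,0.2,0]]]' >/dev/null
python3 -m jog '[[[1,0,0,0.1,0],[1,0,0,0,0],[-1,0,0,0,0],[-1,0,0,0,0],[-1,0,0,0,0],[-1,0,0,0,0],[-1,0,0,0,0],[-1,0,0,0,0]]]' 60
python3 -c "
from h import *
go(.449,.0133,.084,90)"
```

```text
clock: 23.27
tcp_pos: [0.4488, 0.0127, 0.0847]
tool_rot: [0.707, 0.707, 0.0, 0.001]
wrist_force: [-3.9, -0.4, 16.9]
width: 0.0345
grasp_force: 58.1
t 23.27 tcp [448.8  12.7  84.7] phi 90.01 tilt 0.06 w 34.5 gf 58.1 F [-3.9 -0.4 16.9]
turn 0.0 shift [0.02 0.01 0.03]
```

```bash
python3 -m jog '[[[-1,0,0,-0.2,0],[-1,0,0,-0.5,0],[-1,0,0,-0.8,0],[-1,0,0,-1,0],[-1,0,0,-1,0],[-1,0,0,-1,0],[-1,0,0,-0.7,0],[-1,0,0,-0.3,0]]]'
python3 -m jog '[[[-1,0,0,0,0],[-1,0,0,0,0],[-1,0,0,0,0]]]'
python3 -c "
from h import *
go(.603,.1468,.175,90)"
```

```text
clock: 23.93
tcp_pos: [0.449, 0.0128, 0.2238]
tool_rot: [0.707, 0.707, 0.001, 0.001]
wrist_force: [1.7, 1.1, -3.4]
width: 0.0343
grasp_force: 60.4
clock: 24.18
tcp_pos: [0.4478, 0.0126, 0.2203]
tool_rot: [0.707, 0.707, -0.001, -0.001]
wrist_force: [0.0, -0.1, -3.7]
width: 0.0342
grasp_force: 60.4
t 24.18 tcp [447.8  12.6 220.3] phi 90.02 tilt 0.1 w 34.2 gf 60.4 F [ 0.  -0.1 -3.7]
turn 0.0 shift [5.37 6.21 1.81]
```

```bash
python3 -m jog '[[[-1,0.3,0.4,0,0],[-1,0.6,0.7,0,0],[-1,0.8,0.9,0,0],[-1,0.9,1,0,0],[-1,0.9,1,0,0],[-1,0.8,0.9,0,0],[-1,0.6,0.7,0,0],[-1,0.37,0.41,0,0]]]' >/dev/null
python3 -m jog '[[[-1,0.1,0.2,0,0],[-1,0,0,0.3,0],[-1,0,0,0.5,0],[-1,0,0,0.5,0],[-1,0,0,0.3,0],[-1,0,0,0,0],[-1,0,0,0,0],[-1,0,0,0,0]]]'
python3 - <<'E'
from h import *
b=robot.camera("side")[:,:,::-1];cv2.imwrite("pics/c4.png",cv2.resize(b[120:240,320:440],None,fx=4,fy=4))
go(.603,.1468,.160,90)
E
```

```text
clock: 25.52
tcp_pos: [0.6037, 0.147, 0.1818]
tool_rot: [0.707, 0.707, 0.0, 0.0]
wrist_force: [-0.3, 0.7, -4.0]
width: 0.0342
grasp_force: 60.6
t 25.57 tcp [603.9 147.  182. ] phi 90.0 tilt 0.05 w 34.2 gf 60.6 F [-0.4 -0.2 -4.1]
turn 0.0 shift [-0.01 -0.03  0.88]
```

View pics/c4.png

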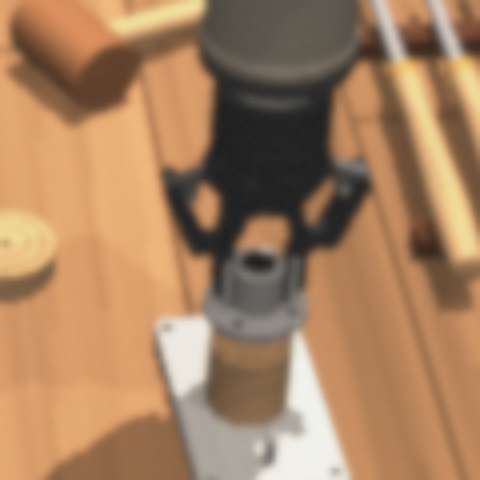

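The faceplate is held level just above the blank, with the flange centred at about crop x 256 and the blank at about 250. Most of that difference is perspective, so I lower it.

```bash
python3 -m jog '[[[-1,0,-0.04,0.3,0],[-1,0,0,0.25,0],[-1,0,0,0.2,0],[-1,0,0,0.08,0],[-1,0,0,0.03,0],[-1,0,0,0,0],[-1,0,0,0,0]]]'
python3 -m jog '[[[-1,0,0,0.02,0],[-1,0,0,0.02,0],[-1,0,0,0,0]]]'
python3 -c "
from h import *
go(.603,.1468,.1585,90)"
```

```text
clock: 26.15
tcp_pos: [0.6027, 0.1472, 0.16]
tool_rot: [0.707, 0.707, 0.0, -0.0]
wrist_force: [-0.7, 0.2, -3.3]
width: 0.0345
grasp_force: 60.6
clock: 26.4
tcp_pos: [0.6027, 0.1471, 0.159]
tool_rot: [0.707, 0.707, 0.0, 0.0]
wrist_force: [1.0, -1.0, -4.2]
width: 0.0344
grasp_force: 60.6
t 26.4 tcp [602.7 147.1 159. ] phi 90.02 tilt 0.01 w 34.4 gf 60.6 F [ 1.  -1.  -4.2]
turn 0.0 shift [-0.01  0.01  0.02]
```

```bash
python3 -m jog '[[[-1,0,0,0.02,0],[-1,0,0,0,0],[-1,0,0,0,0]]]'
python3 -m jog '[[[-1,0,0,0.02,0],[-1,0,0,0,0],[-1,0,0,0,0]]]'
```

```text
clock: 26.65
tcp_pos: [0.6027, 0.1472, 0.1588]
tool_rot: [0.707, 0.707, 0.0, 0.0]
wrist_force: [-0.6, -0.3, 5.0]
width: 0.0345
grasp_force: 61.4
clock: 26.9
tcp_pos: [0.6028, 0.1472, 0.1588]
tool_rot: [0.707, 0.707, 0.0, 0.0]
wrist_force: [-5.2, -2.2, 12.4]
width: 0.0343
grasp_force: 62.4
```

```bash
python3 -m jog '[[[-1,0,0,-0.02,0],[-1,0,0,0,0],[1,0,0,0,0],[1,0,0,0,0],[1,0,0,0,0],[1,0,0,0,0],[1,0,0,0,0],[1,0,0,0,0]]]'
python3 -m jog '[[[1,0,0,-0.4,0],[1,0,0,-0.8,0],[1,0,0,-0.8,0],[1,0,0,-0.8,0],[1,0,0,-0.4,0],[1,0,0,0,0],[1,0,0,0,0]]]'
python3 -c "
from h import *
go(.448,-.306,.24,90)"
```

```text
clock: 27.57
tcp_pos: [0.6027, 0.1471, 0.1584]
tool_rot: [0.707, 0.707, 0.0, -0.0]
wrist_force: [-0.2, 0.7, 0.6]
width: 0.0851
grasp_force: 0.0
clock: 28.15
tcp_pos: [0.6027, 0.147, 0.2387]
tool_rot: [0.707, 0.707, 0.0, 0.0]
wrist_force: [1.6, -0.0, -0.5]
width: 0.0857
grasp_force: 0.0
t 28.15 tcp [602.7 147.  238.7] phi 90.01 tilt 0.05 w 85.7 gf 0.0 F [ 1.6 -0.  -0.5]
turn 0.0 shift [-18.12  -6.19  -0.05]
```

```bash
python3 -m jog '[[[1,-0.5,-0.17,0,0],[1,-1,-0.34,0,0],[1,-1,-0.34,0,0],[1,-1,-0.34,0,0],[1,-1,-0.34,0,0],[1,-1,-0.34,0,0],[1,-1,-0.34,0,0],[1,-1,-0.34,0,0]]]' >/dev/null
python3 -m jog '[[[1,-1,-0.34,0,0],[1,-1,-0.34,0,0],[1,-1,-0.34,0,0],[1,-1,-0.34,0,0],[1,-1,-0.34,0,0],[1,-1,-0.34,0,0],[1,-1,-0.34,0,0],[1,-1,-0.34,0,0]]]' >/dev/null
python3 -m jog '[[[1,-1,-0.34,0,0],[1,-1,-0.34,0,0],[1,-0.62,-0.24,0,0],[1,0,0,0,0],[1,0,0,0,0],[1,0,0,0,0]]]' >/dev/null
python3 - <<'E'
from h import *
a=robot.camera("top")[:,:,::-1]; b=robot.camera("side")[:,:,::-1]
H,S,V=[x.astype(int) for x in cv2.split(cv2.cvtColor(a,cv2.COLOR_BGR2HSV))]
M=lambda b:(b*255).astype(np.uint8)
print("flange",circ("top",blob(M((S<40)&(V>130)),(231,120,272,175)),.082))
cv2.imwrite("pics/c5.png",np.hstack([cv2.resize(a[105:205,205:305],None,fx=4,fy=4),cv2.resize(b[150:250,320:420],None,fx=4,fy=4)]))
go(.4475,-.3062,.078,90)
E
```

```text
flange (array([589.8, 151.2]), array([ 94.7, 287.5]))
t 30.08 tcp [ 448.1 -305.   238. ] phi 90.09 tilt 0.04 w 85.4 gf 0.0 F [-0.3 -0.5  0.3]
turn 0.02 shift [-0.05 -0.02  6.4 ]
```

View pics/c5.png

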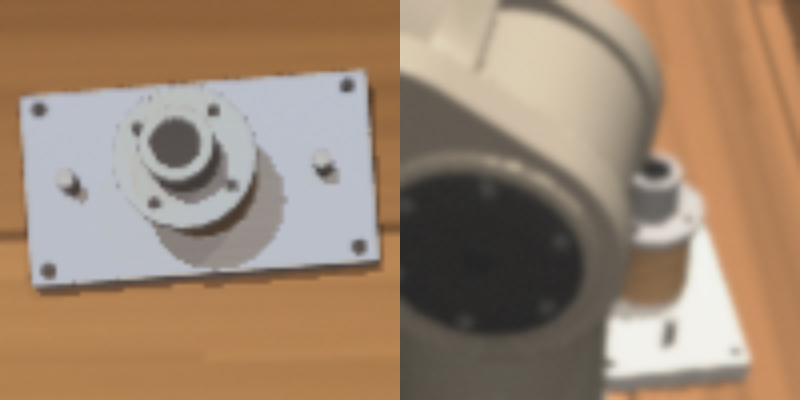

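The flange sits on the blank, outlined at crop (112–257, 86–230), and looks level and centred. I'll check the numbers and grip the tin.

```bash
python3 -m jog '[[[1,-0.05,-0.02,0.5,0],[1,0,0,1,0],[1,0,0,1,0],[1,0,0,1,0],[1,0,0,1,0],[1,0,0,0.8,0],[1,0,0,0.5,0],[1,0,0,0.3,0]]]' >/dev/null
python3 -m jog '[[[1,0,0,0.2,0],[1,0,0,0.1,0],[1,0,0,0,0],[1,0,0,0,0],[-1,0,0,0,0],[-1,0,0,0,0],[-1,0,0,0,0],[-1,0,0,0,0]]]' 40
python3 -m jog '[[[-1,0,0,0,0],[-1,0,0,0,0]]]'
python3 -c "
from h import *
go(.5944,.2941,.2,90)
print(cast('top',[[250.75,144.1]],.082),cast('top',[[248.4,140.1]],.114),cast('top',[[251.9,144.1]],.074))"
```

```text
clock: 31.42
tcp_pos: [0.4478, -0.3074, 0.0792]
tool_rot: [0.707, 0.707, -0.0, 0.0]
wrist_force: [-2.2, 0.8, 11.0]
width: 0.0525
grasp_force: 40.4
clock: 31.58
tcp_pos: [0.4478, -0.3074, 0.0792]
tool_rot: [0.707, 0.707, -0.0, 0.0]
wrist_force: [-1.8, 0.3, 10.1]
width: 0.0529
grasp_force: 40.4
t 31.58 tcp [ 447.8 -307.4   79.2] phi 90.02 tilt 0.06 w 52.9 gf 40.4 F [-1.8  0.3 10.1]
turn 0.0 shift [24.06  5.87 -4.83]
[[0.60212909 0.14891533 0.082     ]] [[0.60313676 0.14948518 0.114     ]] [[0.60375391 0.14760669 0.074     ]]
```

```bash
python3 -m jog '[[[-1,0,0,-0.2,0],[-1,0,0,-0.5,0],[-1,0,0,-0.8,0],[-1,0,0,-1,0],[-1,0,0,-1,0],[-1,0,0,-1,0],[-1,0,0,-1,0],[-1,0,0,-1,0]]]' >/dev/null
python3 -m jog '[[[-1,0,0,-0.5,0],[-1,0,0,0,0],[-1,0.3,0.1,0,0],[-1,0.7,0.2,0,0],[-1,1,0.25,0,0],[-1,1,0.25,0,0],[-1,1,0.25,0,0],[-1,1,0.25,0,0]]]'
python3 -m jog '[[[-1,1,0.25,0,0],[-1,1,0.25,0,0],[-1,1,0.25,0,0],[-1,1,0.25,0,0],[-1,1,0.25,0,0],[-1,1,0.25,0,0],[-1,1,0.25,0,0],[-1,1,0.25,0,0]]]' >/dev/null
python3 -m jog '[[[-1,1,0.25,0,0],[-1,1,0.25,0,0],[-1,1,0.25,0,0],[-1,1,0.25,0,0],[-1,1,0.25,0,0],[-1,1,0.25,0,0],[-1,1,0.25,0,0],[-1,1,0.25,0,0]]]' >/dev/null
python3 -m jog '[[[-1,1,0.25,0,0],[-1,1,0.1,0,0],[-1,0.7,0,0,0],[-1,0.3,0,0,0],[-1,0,0,0,0],[-1,0,0,0,0],[-1,0,0,0,0]]]'
python3 -c "
from h import *
go(.5944,.2941,.1,90)"
```

```text
clock: 32.92
tcp_pos: [0.4795, -0.1802, 0.2519]
tool_rot: [0.707, 0.707, -0.0, -0.001]
wrist_force: [0.2, 1.0, -2.7]
width: 0.0528
grasp_force: 42.3
clock: 34.83
tcp_pos: [0.5886, 0.2915, 0.2528]
tool_rot: [0.707, 0.707, -0.001, 0.0]
wrist_force: [-0.1, 0.1, -2.1]
width: 0.0526
grasp_force: 42.3
t 34.83 tcp [588.6 291.5 252.8] phi 89.96 tilt 0.08 w 52.6 gf 42.3 F [-0.1  0.1 -2.1]
turn -0.01 shift [0.1  0.23 6.11]
```

```bash
python3 -m jog '[[[-1,0.1,0.23,0.5,0],[-1,0,0,0.9,0],[-1,0,0,0.9,0],[-1,0,0,0.9,0],[-1,0,0,0.9,0],[-1,0,0,0.9,0],[-1,0,0,0.7,0],[-1,0,0,0.4,0]]]' >/dev/null
python3 -m jog '[[[-1,0,0,0.3,0],[-1,0,0,0.2,0],[-1,0,0,0.15,0],[-1,0,0,0.05,0],[-1,0,0,0,0],[-1,0,0,0,0],[-1,0,0,0,0]]]'
python3 -c "
from h import *
go(.5944,.2941,.08,90)"
```

```text
clock: 36.08
tcp_pos: [0.5946, 0.2955, 0.0841]
tool_rot: [0.707, 0.707, 0.0, 0.0]
wrist_force: [-0.5, 0.4, -1.1]
width: 0.0525
grasp_force: 42.3
t 36.08 tcp [594.6 295.5  84.1] phi 90.01 tilt 0.06 w 52.5 gf 42.3 F [-0.5  0.4 -1.1]
turn 0.0 shift [-0.06 -0.01  0.16]
```

```bash
python3 -m jog '[[[-1,-0.04,0,0.08,0],[-1,0,0,0.06,0],[-1,0,0,0.03,0],[-1,0,0,0,0],[-1,0,0,0,0]]]'
python3 -m jog '[[[-1,0,0,0.02,0],[-1,0,0,0.02,0],[-1,0,0,0,0],[-1,0,0,0,0]]]'
```

```text
clock: 36.5
tcp_pos: [0.5944, 0.2943, 0.0793]
tool_rot: [0.707, 0.707, -0.0, 0.0]
wrist_force: [-0.8, -1.3, 1.6]
width: 0.0526
grasp_force: 42.5
clock: 36.83
tcp_pos: [0.5944, 0.2943, 0.0792]
tool_rot: [0.707, 0.707, -0.0, 0.0]
wrist_force: [-6.4, -5.8, 18.4]
width: 0.0526
grasp_force: 44.1
```

```bash
python3 -m jog '[[[-1,0,0,-0.04,0],[-1,0,0,0,0],[1,0,0,0,0],[1,0,0,0,0],[1,0,0,0,0],[1,0,0,0,0],[1,0,0,0,0],[1,0,0,0,0]]]'
python3 -m jog '[[[1,0,0,-0.5,0],[1,0,0,-1,0],[1,0,0,-1,0],[1,0,0,-1,0],[1,0,0,-1,0],[1,0,0,-1,0],[1,0,0,-1,0],[1,0,0,-1,0]]]' >/dev/null
python3 -m jog '[[[1,-0.5,-0.2,0,0],[1,-1,-0.4,0,0],[1,-1,-0.4,0,0],[1,-1,-0.4,0,0],[1,-1,-0.4,0,0],[1,-1,-0.4,0,0],[1,-1,-0.4,0,0],[1,-1,-0.4,0,0]]]' >/dev/null
python3 -m jog '[[[1,-1,-0.4,0,0],[1,-1,-0.4,0,0],[1,-1,-0.4,0,0],[1,-1,-0.4,0,0],[1,-1,-0.4,0,0],[1,-1,-0.2,0,0],[1,-0.5,0,0,0],[1,0,0,0,0]]]'
python3 - <<'E'
from h import *
a=robot.camera("top")[:,:,::-1]; cv2.imwrite("pics/t6.png",a)
H,S,V=[x.astype(int) for x in cv2.split(cv2.cvtColor(a,cv2.COLOR_BGR2HSV))]
M=lambda b:(b*255).astype(np.uint8)
x,y=proj("top",[.5944,.2943,.045])[0].astype(int);print(x,y)
print("tin",circ("top",blob(M(S<30),(x-22,y-20,x+18,y+20)),.045))
f=np.array([.6024,.1472]);t=.056;d=circ("top",blob(M(S<30),(x-22,y-20,x+18,y+20)),.045)[0]/1000-f
print("in fixture",d@[np.cos(t),np.sin(t)],d@[-np.sin(t),np.cos(t)])
E
```

```text
clock: 37.5
tcp_pos: [0.5944, 0.2944, 0.0792]
tool_rot: [0.707, 0.707, 0.0, -0.0]
wrist_force: [-0.3, 1.1, -0.3]
width: 0.0855
grasp_force: 0.0
clock: 39.5
tcp_pos: [0.4639, -0.0585, 0.2673]
tool_rot: [0.708, 0.706, -0.0, 0.001]
wrist_force: [0.7, -0.3, -0.1]
width: 0.0855
grasp_force: 0.0
181 153
tin (array([591.9, 293.1]), array([53. , 54.1]))
in fixture -0.0023174100283276013 0.1462589812994765
```

View pics/t6.png

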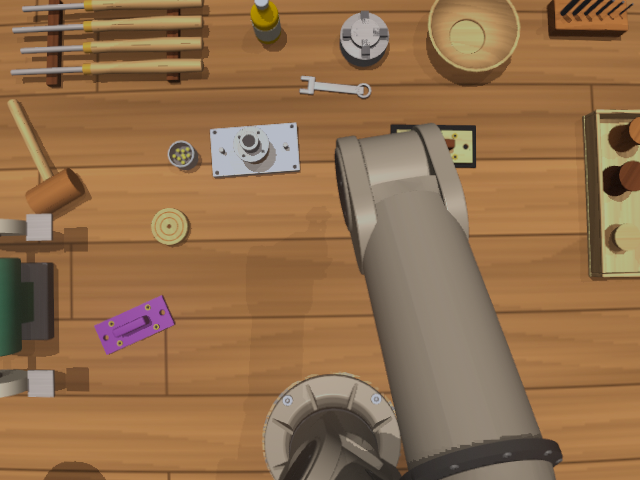

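The tin stands at pixel (181,154), in line with the dowels to about 2 mm and with a gap of about 29 mm to the fixture. The blank and faceplate stand stacked at (252,144), and the template is on the pad. The arm is clear, so I hand in.

```bash
python3 -m jog '[[[1,0,0,0,0],[1,0,0,0,0],[1,0,0,0,0],[1,0,0,0,0]]]' >/dev/null; python3 -c "
from workcell import robot
print(robot.close_job())"
```

```text
the job is handed in; nothing more can be done
None
```

I carried out all four steps in the order asked and handed the job in at about 40 s of the 128 s: by the camera, the template, blank, faceplate and tin each sit within about 2 mm of target, and the tin's gap to the fixture is about 29 mm.

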